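# Open the specimen canister at the field blood-draw table

### The job

Take the cap with the bar handle off the larger specimen canister, which is screwed to the table, without disturbing the other things. The cap has a short thread that may be right- or left-handed: try it one way, and if it stops almost at once turn it the other way by about a sixth of a turn, then lift it straight off. Finish while holding the cap: keep it in the gripper, level and still, about 10 cm above the open mouth so that a colleague can load a tube.

Things in the scene. Friction and masses are not known exactly. Their poses are not given: they have to be found in the camera images.
- canister: Larger specimen canister, bare aluminium, an upright round pot 72 mm across, 130 mm high, on a dark steel foot 110 mm across, 8 mm thick. Screwed to the table, cannot move; its place differs every time. Origin: centre of its underside on the table; z up.
- cap: Cap seated on the canister's rim, 0.11 to 0.23 kg: a grey plastic disc 72 mm across, 8 mm thick, with a steel bar handle on top; a stem with three lugs reaches 20 mm down inside the mouth. Origin: centre of the disc's underside, 130 mm above the table when seated; x along the bar, z up. The bar starts within 35 degrees of the world's x direction.
- cap_bar (a point): Centre of the cap's upright bar handle, 24 mm above the cap's origin. The bar is 60 mm long (along the cap's x), 16 mm thick (along its y), 32 mm high (8 to 40 mm above the cap's origin). It turns the cap about the canister's vertical axis, almost without resistance; the cap neither climbs nor sinks while turning and stays where it is left.
- canister_mouth (a point): Centre of the canister's rim, 130 mm above the table; mouth 56 mm wide. The thread's hand cannot be seen and differs by start. The wrong way the cap meets a firm stop after 3 to 10 degrees (0.8 Nm bends it some 8 more; do not force it). The other way it turns freely (under 0.1 Nm): from 41 degrees it lifts straight off, with an end stop near 68 (50 to 62 is good). Until then lift play is 2 mm.
- small_canister: Bystander: small closed aluminium canister, 55 mm across, 101 mm high, with a small round knob on its cap, standing loose about 13 cm from the larger canister's axis. Origin: centre of its underside.
- tube_rack: Bystander: white rack 85 x 120 mm full of capped blood tubes, 78 mm high, at one side of the table. Origin: centre of its underside.
- cotton_jar: Bystander: glass jar of cotton balls, 82 mm across, about 109 mm high, at one side of the table. Origin: centre of its underside.
- tape_roll: Bystander: roll of tape lying flat, 68 mm across, 24 mm high, about 12 cm from the canister's axis. Origin: centre of its underside.
- marker: Bystander: marker pen lying on the table, 125 mm long, 15 mm thick, about 12 cm from the canister's axis. Origin: under the middle of its white part.
- sanitiser: Bystander: clear plastic bottle, 64 mm across, 170 mm high, towards the far left of the table. Origin: centre of its underside.
Mind the look-alikes: they are no part of the job. What is shaped like the cap but orange is not meant.

How it is judged:
By the outcome, as a careful person would: the job done as asked, in the order asked, and still so for the second after the job is handed in, while the arm keeps its last pose, push and grip.
It also fails if it takes over 40 s, if anything falls off the work surface, if the arm or the gripper's body presses on something with over 40 N, if the wrist force passes 120 N, or if a joint passes its speed limit or range.

### The arm

A 6-joint arm with a two-finger parallel gripper is mounted at the origin on the work surface. World frame = base frame: x ahead of the robot, y to its left, z up, the work surface at z = 0. Lengths are in m, angles in degrees, forces in N, time in s.
With the tool pointing down it reaches from about 0.3 to 0.75 m from the base axis. Payload 8.5 kg.
Tool frame: the origin (TCP) lies at the very end of the fingers, on their centre line; the grasp point (between the pads) lies 19 mm behind it; z points along the fingers, y is the line along which they close (so a half turn about z gives the same grasp; the last joint's range is limited). The gripper opens to 88 mm and grips with 3 to 60 N. Pads are 18 mm wide; open, the fingers measure 123 mm over their backs; the gripper's body (75 mm by 187 mm) begins 45 mm behind the grasp point.
Start: joints at [-80.804, 21.807, 74.336, -0, 83.858, -12.336], TCP at [0.202, -0.512, 0.239] pointing down, gripper open.
Joint ranges: [-178.18, 178.18], [-50.72, 133.34], [12.68, 142.11], [-81.47, 261.47], [9.98, 163.14], [-165.26, 165.26]. Speed limits (degrees/s): [136.94, 136.94, 180, 180, 180, 180].

### API

Orientations are given as a 3x3 rotation matrix whose columns are the frame's x, y, z axes.
In Python, from rig import * gives the robot as it stands.
- The arm moves only by the tool step_arm, never from a script. Its argument "series" is a list that holds one entry, the list of rows, each a list of 5 numbers: the shift along the tool's x, y, z in mm, then the turn about the tool's z in rad, then the opening, from 0 (shut) to 1 (fully open). A call has exactly 8 rows; each row shifts and turns the commanded pose from where the row before left it, along the tool's axes as they then stand; what a row does not reach is not made up. A row lasts 1/12 s, in which the tool goes at most 41.7 mm and 7.16 degrees, less where a joint would pass 70% of its speed; a pose out of reach is approached as far as the arm can. A call is refused whole if a number of a shift passes 41.7 or a number of a turn 0.125, either way. A call with a gripper value outside its range is refused whole. The fingers move at their own pace and stop on an object; "squeeze" is the grip in N (left out, the last holds). Time passes only in rows, so rows that do not move let the fingers close, or fill a call up. It gives the time, the measured TCP pose, the force, the opening and the grip force at its end, in the units of the state.
- observe(): the state, without advancing time (a new reading comes with each control period).
- snapshot(name): name is "side" or "top" or "wrist"; returns a dict with "color" (400x640x3 uint8, red, green, blue), "fov_y" (degrees; the focal length in pixels is half the picture's height over the tangent of half this angle, whatever the lens; pixels are square), "cx", "cy" (the principal point, pixels), "dist_coeffs" ([k1, k2, p1, p2, k3] as OpenCV has them; the pictures are not rectified), "world_from_camera" (4x4, takes a point from camera to world coordinates). Camera axes: x right, y up, looking along -z (the intrinsics and any distortion apply to the point x, -y, -z); pixel columns grow to the right and rows downward; lengths in m; the calibration is good to about 2 mm. A picture is of the moment at which its call begins. There is no depth.
- hand_in(): hands the job in; it is judged then, once.
The state is a dict: "time": time; "joints": joint angles; "joint_velocities": joint speeds; "joint_efforts": joint torques, N m; "tool_pos": TCP position; "tcp_rot": TCP orientation; "wrist_force": force on the tool from outside, world axes, zero at the start; "torque": the same for the moment, N m; "grip_width": opening from 0.0 (shut) to 1.0 (fully open); "gripper_force": force on a finger pad.
Only numpy, scipy, OpenCV 4.12 (cv2) and the standard library are available. Lean on these libraries where they do the work, as an engineer would, in place of code of your own. Each camera call takes 0.05 s, during which the arm holds its last target. There are 200 camera calls.

## Working session

There is one attempt and no reset: what is moved stays moved. The work goes in short steps, Python scripts to look and compute and a tool call to move; the robot and the scene stay as the last step left them, time stands still between calls to the robot, and variables do not carry over. Pictures are saved under pics/ and viewed, at most 10 in all, crops included, and the job is handed in when it is done.

Besides the shell and the picture viewer there is one more tool, called in YAML: its name, and indented under it one key for each argument. step_arm: Moves the arm, as the interface text tells. Its arguments: {"type":"object","properties":{"series":{"type":"array"},"squeeze":{"type":"number"}},"required":["series"]}

```bash
mkdir -p pics
python3 - <<'E'
from rig import *
import cv2,json
s=observe();print(s)
for n in("top","side"):
    d=snapshot(n);cv2.imwrite(f"pics/{n}0.png",d["color"][:,:,::-1])
    print(n,d["fov_y"],d["cx"],d["cy"],d["dist_coeffs"],d["world_from_camera"])
E
```

```text
{'time': 0.0, 'joints': array([-8.08029895e+01,  2.18409700e+01,  7.43835135e+01,  1.48112416e-04,
        8.38597075e+01, -1.23331877e+01]), 'joint_velocities': array([ 0.10928059, -0.02508418,  0.01585147, -0.01528722,  0.02236226,
       -0.07802509]), 'joint_efforts': array([ 1.31240836e-04, -4.37922156e+01, -2.24560690e+01,  7.13949767e-02,
        3.51382687e-02, -1.01845287e-04]), 'tool_pos': array([ 0.20182106, -0.51133136,  0.23814527]), 'tcp_rot': array([[ 9.30224410e-01,  3.66991135e-01, -2.32317897e-04],
       [ 3.66991072e-01, -9.30223332e-01,  1.45092935e-03],
       [ 3.16370681e-04, -1.43494849e-03, -9.99998920e-01]]), 'wrist_force': array([ 0.427468  , -0.76173258, -0.24238004]), 'torque': array([ 0.03445281, -0.00766233, -0.00252707]), 'gripper_force': 0.0, 'grip_width': 0.999487273014315}
top 46.769148699779976 326.1510852623701 205.97260979613608 [0.0465104 0.        0.        0.        0.       ] [[-0.02950771  0.99540058 -0.0911426   0.47456094]
 [-0.99954758 -0.02991563 -0.00311241  0.00730255]
 [-0.00582468  0.09100953  0.99583299  1.27011122]
 [ 0.          0.          0.          1.        ]]
side 52.08112372815012 320.6092573193345 199.66483332324017 [0.01119446 0.         0.         0.         0.        ] [[-0.98967679  0.0736108  -0.12296869  0.4381107 ]
 [-0.14318916 -0.5441395   0.8266856   1.05002274]
 [-0.00605913  0.83575933  0.5490625   0.82614762]
 [ 0.          0.          0.          1.        ]]
```

View pics/top0.png

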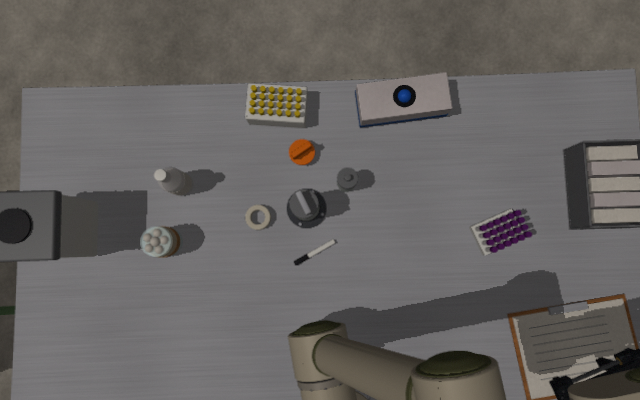

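View pics/side0.png

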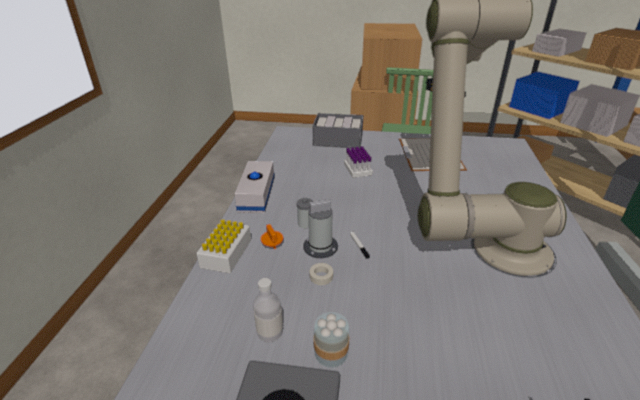

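The top view shows the canister with the grey cap at about (306,207), its bar running from about (298,192) to (316,215). The orange look-alike is at (302,152), the small canister at (347,179), the tape at (258,217) and the marker at (316,252). The side view shows the cap at about (320,210).

```bash
cat > h.py <<'E'
from rig import *
import cv2, numpy as np
def K(d):
    f=200/np.tan(np.radians(d["fov_y"]/2)); return np.array([[f,0,d["cx"]],[0,f,d["cy"]],[0,0,1]])
def onplane(d,px,z):
    u=cv2.undistortPoints(np.array(px,float).reshape(-1,1,2),K(d),np.array(d["dist_coeffs"]))[:,0]
    T=d["world_from_camera"]; r=np.c_[u[:,0],-u[:,1],-np.ones(len(u))]@T[:3,:3].T
    return T[:3,3]+r*((z-T[2,3])/r[:,2])[:,None]
def project(d,P):
    T=np.linalg.inv(d["world_from_camera"]); p=np.atleast_2d(P)@T[:3,:3].T+T[:3,3]
    return cv2.projectPoints(p*[1,-1,-1],np.zeros(3),np.zeros(3),K(d),np.array(d["dist_coeffs"]))[0][:,0]
E
python3 - <<'E'
from h import *
d=snapshot("top");c=d["color"][160:260,235:375]
s=snapshot("side");c2=s["color"][185:265,275:375]
a=cv2.resize(c,None,fx=4,fy=4,interpolation=cv2.INTER_CUBIC);b=cv2.resize(c2,(500,400)[::1],interpolation=cv2.INTER_CUBIC)
cv2.imwrite("pics/c1.png",a[:,:,::-1])
g=cv2.cvtColor(d["color"],cv2.COLOR_RGB2GRAY)
print(g[180:232:2,282:332:2])
E
```

```text
[[112 110 112 112 112 113 113 114 114 113 113 114 114 114 113 114 114 113
  114 113 115 113 114 114 113]
 [110 111 112 113 111 113 113 111 112 113 111 112 112 113 113 113 112 113
  113 112 114 114 113 113 112]
 [110 111 111 111 111 112 112 112 114 112 112 114 115 113 114 114 115 114
  113 115 115 115 114 114 113]
 [114 114 115 115 115 116 117 116 116 116 116 115 116 116 116 115 115 115
  115 116 115 115 115 115 114]
 [112 113 113 113 113 114 114 115 114 115  96  86  87  87  90  99 114 114
  115 114 114 114 116 114 114]
 [110 110 109 111 110 112 110 109  87  82  76  77  60  46  52  70  55  87
  114 113 112 113 113 106  93]
 [113 112 112 111 111 111  92 105 125 114  59  47  44  45  66  76  51  40
   47  90  91  66  66  66  65]
 [109 109 110 109 110  88  78 116 131 122  85  44  46  44  50  75  61  27
   25  44  67  68  67  67  67]
 [112 111 112 112  89  75  76  88 131 127 112  46  46  46  47  76  75  54
   25  24  45  69  68  68  67]
 [113 113 113 106  64  78  77  77 118 127 120  82  43  45  44  52  76  72
   25  27  25  60  68  68  68]
 [112 112 113  73  76  80  79  77  91 129 122 110 
[... 930 characters left out ...]
53  64  70  65  55  54  55  53  25  26
   39  39  42  61 114 114 116]
 [110 111 111 113  89  46  45  47  46  38  46  49  49  45  34  34  41  44
   45  44  51 103 115 114 115]
 [110 111 111 111 112  86  47  46  55  73  46  45  39  44  46  46  44  44
   45  52 101 113 113 113 113]
 [109 109 111 110 110 110  90  52  73 118  34  46  46  46  45  45  45  43
   65 104 115 115 116 116 117]
 [112 112 111 114 113 114 113 108  86  58  46  44  44  48  46  45  66  94
  117 117 117 118 117 117 117]
 [110 109 111 111 112 111 111 111 112 108  93  91  88  87  89 113 115 113
  115 114 113 112 114 113 112]
 [110 109 110 110 111 111 112 111 111 111 111 112 113 114 113 114 115 115
  114 114 115 115 116 116 115]]
```

View pics/c1.png

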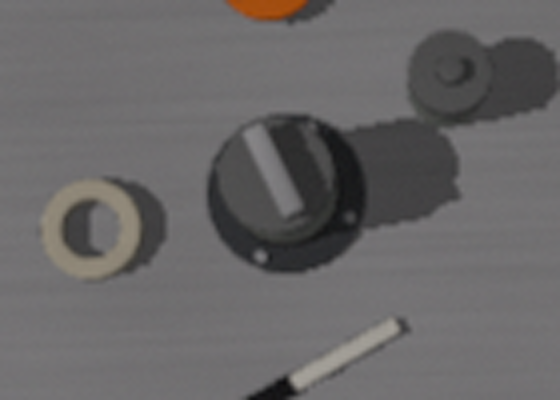

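The crop shows the light bar top from about crop (255,128) to (293,215), on the grey disc over the dark foot. Next I'll measure it.

Run:
```python
from h import *
d=snapshot("top");g=cv2.cvtColor(d["color"],cv2.COLOR_RGB2GRAY)
m=np.zeros_like(g);cv2.circle(m,(304,204),14,1,-1)
m=((g>97)&(m>0)).astype(np.uint8)
n,l,st,ce=cv2.connectedComponentsWithStats(m);k=1+np.argmax(st[1:,4])
ys,xs=np.where(l==k);P=onplane(d,np.c_[xs,ys],.17)
r=cv2.minAreaRect((P[:,:2]*1000).astype(np.float32));print("area",len(xs),"rect",r,"mean",P.mean(0))
v=np.linalg.eigh(np.cov(P[:,:2].T))[1][:,1];v*=np.sign(v[0]);print("bar ang",np.degrees(np.arctan2(v[1],v[0])))
# foot: dark, circle by hull, excluding table (>=85) and shadow (~67): use left/bottom boundary fit
pts=[]
for t in np.radians(np.arange(20,200,5)):   # image angle, down/left
    for rr in np.arange(30,8,-.25):
        x,y=306+rr*np.cos(t),211+rr*np.sin(t)
        if cv2.getRectSubPix(g.astype(np.float32),(1,1),(x,y))[0,0]<82: pts.append((x,y));break
Q=onplane(d,pts,.008)[:,:2]
from scipy.optimize import least_squares
f=least_squares(lambda p:np.hypot(*(Q-p[:2]).T)-p[2],[Q[:,0].mean(),Q[:,1].mean(),.055],loss="soft_l1",f_scale=.002);print("foot",f.x)
s=snapshot("side")
c=P.mean(0); print(project(s,[[c[0],c[1],.17],[f.x[0],f.x[1],.008]]))
for nm,px,z in(("small",(347,177),.1),("tape",(258,217),.024),("marker",(316,252),.01)):print(nm,onplane(d,px,z))
```

```text
area 130 rect ((586.5285034179688, 67.01225280761719), (54.86866760253906, 12.837888717651367), 24.938932418823242) mean [0.58680348 0.06734662 0.17      ]
bar ang 23.680554298302432
foot [0.58815588 0.06445079 0.05640552]
[[319.75908716 200.60081928]
 [319.83809905 243.219702  ]]
small [[ 0.65431858 -0.04445181  0.1       ]]
tape [[0.5642605  0.19594849 0.024     ]]
marker [[0.46550577 0.04243759 0.01      ]]
```

step_arm:
  series:
    - [[10,-7,0,0,1],[22,-15,0,0,1],[28,-19.5,0,0,1],[28,-19.5,0,0,1],[28,-19.5,0,0,1],[28,-19.5,0,0,1],[28,-19.5,0,0,1],[28,-19.5,0,0,1]]

```text
time: 0.97
tool_pos: [0.3376, -0.3066, 0.2389]
tcp_rot: [[0.93, 0.367, 0.0], [0.367, -0.93, -0.0], [0.0, 0.0, -1.0]]
wrist_force: [1.4, 0.0, 0.1]
grip_width: 0.998
gripper_force: 0.0
```

step_arm:
  series:
    - [[28,-19.5,0,0,1],[28,-19.5,0,0,1],[28,-19.5,0,0,1],[28,-19.5,0,0,1],[28,-19.5,0,0,1],[28,-19.5,0,0,1],[28,-19.5,0,0,1],[28,-19.5,0,0,1]]

```text
time: 1.63
tool_pos: [0.4883, -0.0791, 0.2389]
tcp_rot: [[0.93, 0.367, 0.0], [0.367, -0.93, 0.0], [0.0, 0.0, -1.0]]
wrist_force: [-0.1, -0.6, 0.3]
grip_width: 0.995
gripper_force: 0.0
```

step_arm:
  series:
    - [[28,-19.5,0,0,1],[28,-19.5,0,0,1],[28,-19.5,0,0,1],[20,-13,0,0,1],[9,-5,0,0,1],[3,0,0,-0.04,1],[0,0,0,0,1],[0,0,0,0,1]]

```text
time: 2.3
tool_pos: [0.5674, 0.032, 0.2387]
tcp_rot: [[0.915, 0.403, -0.0], [0.403, -0.915, -0.0], [-0.0, -0.0, -1.0]]
wrist_force: [-0.9, -0.2, 0.0]
grip_width: 0.998
gripper_force: 0.0
```

Run:
```python
from h import *
o=observe();print(o["time"],o["tool_pos"],o["tcp_rot"],o["joints"])
for n in("wrist",):
    d=snapshot(n);cv2.imwrite(f"pics/{n}1.png",d["color"][:,:,::-1]);print(d["world_from_camera"],d["fov_y"],d["dist_coeffs"])
    print(project(d,[[.587,.066,.17],[.587,.066,.138]]))
```

```text
2.3 [0.56735217 0.03198509 0.23870195] [[ 9.15230639e-01  4.02930173e-01 -3.92105259e-04]
 [ 4.02930166e-01 -9.15230720e-01 -9.99688318e-05]
 [-3.99147237e-04 -6.64964991e-05 -9.99999918e-01]] [-8.70260067e+00  2.36679671e+01  7.13429341e+01 -9.09554526e-03
  8.50104395e+01  5.75367053e+01]
[[ 0.40342441  0.87672039  0.2619353   0.63529741]
 [-0.91501176  0.38607421  0.11704777  0.0615294 ]
 [ 0.0014917  -0.28689381  0.95796123  0.38392489]
 [ 0.          0.          0.          1.        ]] 65.01029106254707 [-0.00882169  0.          0.          0.          0.        ]
[[282.28037651 169.1275122 ]
 [286.49561222 161.2115894 ]]
```

View pics/wrist1.png

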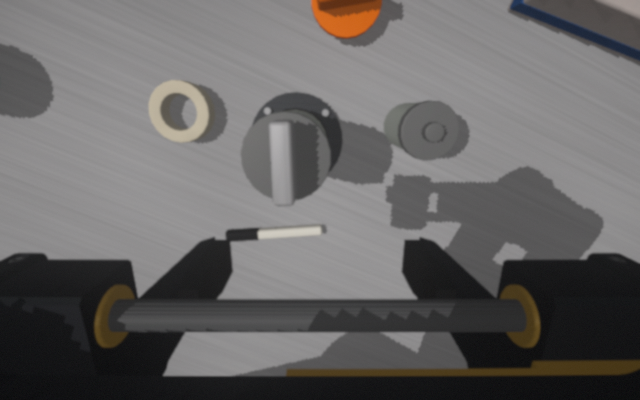

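The wrist view shows the cap's bar upright at columns 269–295, rows 122–205, and the disc centred near (286,157). This agrees with the projected estimate (282,169). I'll refine it.

```bash
cat > bar.py <<'E'
from h import *
d=snapshot("wrist");g=cv2.cvtColor(d["color"],cv2.COLOR_RGB2GRAY)
u0,v0=284,163
sub=g[v0-55:v0+60,u0-30:u0+30]; print(sub[::12,::3])
m=np.zeros_like(g);cv2.ellipse(m,(284,163),(25,50),0,0,360,1,-1)
m=((g>125)&(m>0)).astype(np.uint8)
n,l,st,ce=cv2.connectedComponentsWithStats(m);k=1+np.argmax(st[1:,4]);print(st[k])
ys,xs=np.where(l==k);P=onplane(d,np.c_[xs,ys],.17)
r=cv2.minAreaRect((P[:,:2]*1000).astype(np.float32));print("rect",r)
v=np.linalg.eigh(np.cov(P[:,:2].T))[1][:,1];v*=np.sign(v[0]);print("ang",np.degrees(np.arctan2(v[1],v[0])))
o=observe();c=np.array([*r[0],170])/1000;print("delta tool mm",(c-o["tool_pos"])@o["tcp_rot"]*1000)
E
python3 bar.py
```

```text
[[145 144 116  95 150 123  67  73  73  73  70  65  65  62  61  62  63  67
   69  70]
 [ 91  95 111 114 113 113 110 103  99  98  99  94  86 100  99 104 107 106
  103  86]
 [113 114 113 112 112 146 177 179 177 171 161 146  96  72  69  69  69  69
   69  66]
 [112 112 110 112 111 134 170 175 173 166 157 148 105  74  68  67  67  68
   68  67]
 [110 110 109 108 108 118 163 169 167 163 156 150 111  76  69  67  68  68
   67  68]
 [109 108 108 108 107 113 155 164 162 157 153 150 118  78  70  68  69  67
   67  68]
 [107 107 106 107 105 106 145 157 157 157 153 148 124  84  72  68  68  68
   68  68]
 [148 146 125 106 106 105 131 152 154 154 150 147 129  88  72  68  68  69
   68  80]
 [148 148 149 149 149 150 149 140 135 135 134 134 127 132 151 150 150 150
  151 151]
 [146 147 147 148 150 153 153 151 150 150 150 152 151 151 152 154 154 152
  150 149]]
[ 265  122   37   92 1869]
rect ((585.3633422851562, 68.6004638671875), (64.56355285644531, 24.86627769470215), 32.6412353515625)
ang 25.381695902453604
delta tool mm [ 31.37619561 -26.60462014  68.8669154 ]
```

Run:
```python
from h import *
d=snapshot("wrist");g=cv2.cvtColor(d["color"],cv2.COLOR_RGB2GRAY).astype(float)
for v in (130,160,185): print(v,g[v,262:306].astype(int))
L=[];R=[]
for v in range(128,192):
    a=np.diff(g[v,258:284]);i=np.argmax(a);w=np.clip(a[i-2:i+3],0,None);L.append((258+i-2+.5+(w@range(5))/w.sum(),v))
    a=-np.diff(g[v,284:308]);i=np.argmax(a);i=max(i,2);w=np.clip(a[i-2:i+3],0,None);R.append((284+i-2+.5+(w@range(5))/w.sum(),v))
L=onplane(d,L,.17);R=onplane(d,R,.17)
o=observe()
for n,E in(("L",L),("R",R)):
    vx,vy,x,y=cv2.fitLine(E[:,:2].astype(np.float32),cv2.DIST_HUBER,0,.001,.001).ravel()
    s=np.sign(vx);print(n,np.degrees(np.arctan2(s*vy,s*vx)),"tool y mm of edge",np.median((E-o["tool_pos"])@o["tcp_rot"][:,1])*1000)
# far end and near end along column
for u in (277,283,288):
    col=g[105:215,u].astype(int);print(u,col[10:25],col[70:105])
# disc edges extreme left/right row 157
print(g[157,232:262].astype(int),g[157,310:340].astype(int))
```

```text
130 [112 113 112 112 111 118 133 151 165 175 178 181 181 181 180 180 178 177
 174 171 166 163 160 159 154 143 126 110  94  81  75  72  71  69  69  68
  68  68  70  69  68  68  69  68]
160 [108 108 109 108 108 108 110 119 136 153 161 165 166 167 165 166 165 164
 162 160 159 158 155 153 152 151 140 126 110  95  83  75  71  69  68  67
  69  67  68  67  67  67  68  68]
185 [106 105 105 105 106 106 105 105 112 127 143 150 154 155 155 154 155 155
 156 155 154 154 151 149 148 147 144 137 124 111  95  83  76  72  72  69
  68  69  68  69  68  69  68  68]
L 24.078407 tool y mm of edge -31.496711402324532
R 25.114092 tool y mm of edge -18.03715379400238
277 [111 110 110 106 101  99 113 131 148 161 171 179 180 180 180] [160 159 159 158 157 156 156 155 155 156 154 155 154 154 153 153 152 152
 151 152 152 150 151 149 150 149 148 147 143 135 134 141 148 151 151]
283 [111 110 110 106  99  98 112 131 143 151 158 163 164 164 164] [155 154 154 155 155 153 154 154 153 154 154 154 153 153 153 153 153 153
 151 152 151 153 151 152 151 151 151 149 143 137 137 142 148 151 152]
288 [110 109 108 104  98  90  93 101 112 119 123 125 124 126 126] [144 145 145 144 145 145 144 145 144 145 144 144 145 144 145 144 143 143
 143 144 144 144 144 143 144 144 143 141 137 133 137 145 148 150 151]
[144 145 146 146 146 146 146 142 134 123 114 112 112 112 112 111 112 111
 110 110 111 110 110 111 109 110 110 110 109 110] [ 67  67  68  68  67  68  69  77  86  96 100 102 102 102 102 101 102 100
  97  85  68  53  49  48  47  48  49  58  74  87]
```

Run:
```python
from h import *
d=snapshot("wrist");o=observe()
for px,z in (((281,204),.17),((281,122),.17),((281,126),.17),((285,157),.138),((240.5,157),.138),((329.5,157),.134)):
    P=onplane(d,px,z)[0];print(px,P,(P-o["tool_pos"])@o["tcp_rot"]*1000)
```

```text
(281, 204) [0.56321412 0.05696639 0.17      ] [  6.28045282 -24.93657107  68.92871336]
(281, 122) [0.61619493 0.07826287 0.17      ] [ 63.35185502 -23.10299085  68.93256236]
(281, 126) [0.61378792 0.07729461 0.17      ] [ 60.75871198 -23.185634    68.93238753]
(285, 157) [0.58971933 0.06793952 0.138     ] [ 34.95842388 -24.31375561 100.93062402]
(240.5, 157) [0.57562497 0.10001676 0.138     ] [ 34.96972134 -59.35088201 100.927855  ]
(329.5, 157) [0.60330883 0.03546588 0.134     ] [ 34.32513144  10.88267919 104.93336529]
```

step_arm:
  series:
    - [[12,-8,0,0,1],[14,-10,0,0,1],[8.5,-6.3,0,-0.012,1],[0,0,10,0,1],[0,0,18,0,1],[0,0,18,0,1],[0,0,12,0,1],[0,0,0,0,1]]

```text
time: 3.17
tool_pos: [0.5882, 0.0682, 0.1775]
tcp_rot: [[0.91, 0.415, -0.006], [0.415, -0.91, 0.0], [-0.005, -0.003, -1.0]]
wrist_force: [-0.8, -0.7, 0.7]
grip_width: 1.001
gripper_force: 0.0
```

Run:
```python
from h import *
o=observe();print(o["time"],o["tool_pos"],o["tcp_rot"][:,0],o["wrist_force"],o["torque"])
d=snapshot("wrist");cv2.imwrite("pics/w2.png",d["color"][:,:,::-1])
```

```text
3.1667 [0.58815734 0.06823692 0.17749459] [ 0.90989419  0.4148095  -0.00506321] [-0.77176491 -0.670589    0.70050749] [-0.06832734 -0.04645748  0.01310909]
```

View pics/w2.png

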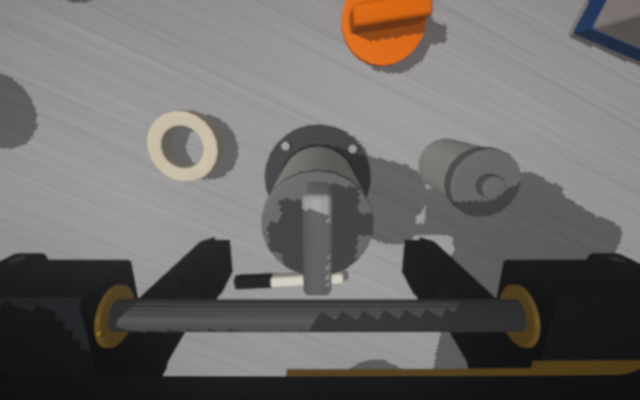

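The bar is centred between the fingers at column 317, against a finger midpoint of about 318, and it is parallel to the pads. I'll descend.

step_arm:
  series:
    - [[0,0,10,0,1],[0,0,12,0,1],[0,0,9,0,1],[0,0,4,0,1],[0,0,0,0,0.4],[0,0,0,0,0.35],[0,0,0,0,0.3],[0,0,0,0,0.3]]
  squeeze: 15

```text
time: 3.88
tool_pos: [0.5899, 0.0683, 0.1464]
tcp_rot: [[0.91, 0.415, 0.001], [0.415, -0.91, -0.0], [0.001, 0.001, -1.0]]
wrist_force: [-0.6, 0.1, -0.1]
grip_width: 0.721
gripper_force: 0.0
```

step_arm:
  series:
    - [[0,0,0,0,0],[0,0,0,0,0],[0,0,0,0,0],[0,0,0,0,0],[0,0,0,0,0],[0,0,0,0,0],[0,0,0,0,0],[0,0,0,0,0]]
  squeeze: 15

```text
time: 4.55
tool_pos: [0.5895, 0.0683, 0.1457]
tcp_rot: [[0.91, 0.415, -0.0], [0.415, -0.91, 0.0], [-0.0, -0.0, -1.0]]
wrist_force: [-0.5, 0.3, -0.2]
grip_width: 0.178
gripper_force: 15.0
```

Run:
```python
from h import *
o=observe();print(o["time"],o["tool_pos"],o["tcp_rot"],o["wrist_force"],o["torque"],o["joints"],o["grip_width"]*88,o["gripper_force"])
```

```text
4.55 [0.58954813 0.0683416  0.14573387] [[ 9.09889935e-01  4.14849733e-01 -7.06484834e-05]
 [ 4.14849736e-01 -9.09889936e-01  3.99871720e-05]
 [-4.76936764e-05 -6.56924300e-05 -9.99999997e-01]] [-0.4562896   0.31993193 -0.19646692] [-0.01953143 -0.00672593  0.01288245] [-4.80733255e+00  3.06096242e+01  7.55476951e+01  2.02369598e-03
  7.38469063e+01  6.06822504e+01] 15.658918244130472 14.99991724616848
```

step_arm:
  series:
    - [[0,0,0,0,0],[0,0,0,0,0],[0,0,0,-0.02,0],[0,0,0,-0.02,0],[0,0,0,-0.02,0],[0,0,0,-0.02,0],[0,0,0,-0.02,0],[0,0,0,0,0]]
  squeeze: 30

```text
time: 5.22
tool_pos: [0.5896, 0.0683, 0.1458]
tcp_rot: [[0.863, 0.505, 0.0], [0.505, -0.863, -0.0], [0.0, 0.0, -1.0]]
wrist_force: [0.1, -0.0, 0.0]
grip_width: 0.181
gripper_force: 30.0
```

```bash
cat > st.py <<'E'
from h import *
o=observe();R=o["tcp_rot"];print(o["time"],o["tool_pos"],"yaw",np.degrees(np.arctan2(R[1,0],R[0,0])),o["wrist_force"],o["torque"],o["joints"][5],o["grip_width"]*88,o["gripper_force"])
E
python3 st.py
```

```text
5.2167 [0.58957555 0.06831313 0.14575007] yaw 30.335788161605873 [ 0.088612   -0.01901834  0.01396363] [0.02661396 0.03261097 0.0080472 ] 54.85562996833057 15.903046619000738 30.000310563482344
```

step_arm:
  series:
    - [[0,0,0,-0.02,0],[0,0,0,-0.02,0],[0,0,0,-0.02,0],[0,0,0,-0.02,0],[0,0,0,-0.02,0],[0,0,0,0,0],[0,0,0,0,0],[0,0,0,0,0]]

```text
time: 5.88
tool_pos: [0.5896, 0.0683, 0.1457]
tcp_rot: [[0.809, 0.587, -0.0], [0.587, -0.809, 0.0], [-0.0, -0.0, -1.0]]
wrist_force: [-0.1, 0.2, 0.0]
grip_width: 0.178
gripper_force: 30.0
```

```bash
python3 st.py
```

```text
5.8833 [0.5895581  0.06832982 0.14573411] yaw 35.963523852741616 [-0.05939529  0.16796831  0.0123579 ] [ 0.03845652 -0.05532388  0.06207501] 49.22903700980441 15.702946543876694 30.000490872189403
```

step_arm:
  series:
    - [[0,0,0,-0.02,0],[0,0,0,-0.02,0],[0,0,0,-0.02,0],[0,0,0,-0.02,0],[0,0,0,0,0],[0,0,0,0,0],[0,0,0,0,0],[0,0,0,0,0]]

```text
time: 6.55
tool_pos: [0.5896, 0.0683, 0.1457]
tcp_rot: [[0.76, 0.65, -0.0], [0.65, -0.76, 0.0], [-0.0, -0.0, -1.0]]
wrist_force: [0.5, 0.1, -0.8]
grip_width: 0.177
gripper_force: 30.0
```

```bash
python3 st.py
```

```text
6.55 [0.58956229 0.06832834 0.14574604] yaw 40.54856273648231 [ 0.49459767  0.10053962 -0.76389002] [-0.06381373 -0.01624215 -0.00650584] 44.64337895860317 15.593067389566508 30.000432156957686
```

It turns freely past 16°, so this is the right direction. I'll continue to about 55°.

step_arm:
  series:
    - [[0,0,0,-0.05,0],[0,0,0,-0.05,0],[0,0,0,-0.05,0],[0,0,0,-0.05,0],[0,0,0,-0.05,0],[0,0,0,-0.05,0],[0,0,0,-0.05,0],[0,0,0,-0.05,0]]

```text
time: 7.22
tool_pos: [0.5896, 0.0683, 0.1458]
tcp_rot: [[0.445, 0.896, -0.0], [0.896, -0.445, 0.0], [0.0, -0.0, -1.0]]
wrist_force: [-0.5, 0.4, 0.3]
grip_width: 0.18
gripper_force: 30.0
```

step_arm:
  series:
    - [[0,0,0,-0.05,0],[0,0,0,-0.05,0],[0,0,0,-0.05,0],[0,0,0,-0.05,0],[0,0,0,-0.05,0],[0,0,0,-0.04,0],[0,0,0,0,0],[0,0,0,0,0]]

```text
time: 7.88
tool_pos: [0.5895, 0.0684, 0.1458]
tcp_rot: [[0.173, 0.985, -0.0], [0.985, -0.173, 0.0], [0.0, -0.0, -1.0]]
wrist_force: [-0.9, -0.7, -0.4]
grip_width: 0.179
gripper_force: 30.0
```

```bash
python3 st.py
python3 - <<'E'
from h import *
d=snapshot("top");c=d["color"][150:270,225:385]
cv2.imwrite("pics/c3.png",cv2.resize(c,None,fx=4,fy=4,interpolation=cv2.INTER_CUBIC)[:,:,::-1])
d=snapshot("wrist");cv2.imwrite("pics/w3.png",d["color"][:,:,::-1])
E
```

```text
7.8833 [0.58946993 0.06837242 0.14576744] yaw 80.01417154929028 [-0.85807654 -0.74305656 -0.40640318] [-0.03710525  0.03722409 -0.0181847 ] 5.177705367435518 15.714710296656696 29.99995477963239
```

View pics/w3.png

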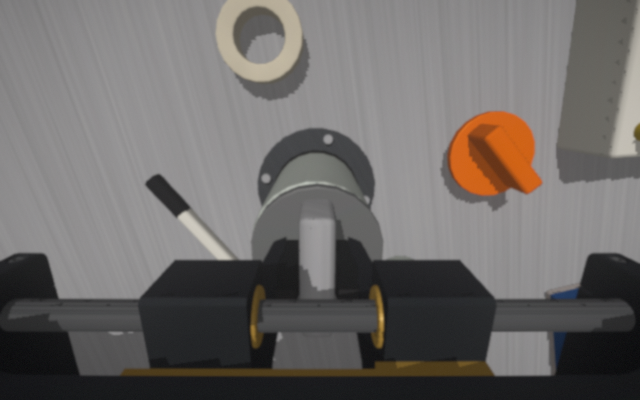

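The bar at (318,240) has turned with the gripper by 55.5° and is still firmly held. I'll lift gently and check the force.

step_arm:
  series:
    - [[0,0,-1,0,0],[0,0,-1,0,0],[0,0,-2,0,0],[0,0,-2,0,0],[0,0,-2,0,0],[0,0,0,0,0],[0,0,0,0,0],[0,0,0,0,0]]

```text
time: 8.65
tool_pos: [0.5895, 0.0684, 0.1538]
tcp_rot: [[0.172, 0.985, -0.0], [0.985, -0.172, 0.0], [0.0, -0.0, -1.0]]
wrist_force: [-0.1, 0.5, -1.0]
grip_width: 0.177
gripper_force: 30.0
```

```bash
python3 st.py
```

```text
8.65 [0.5895194  0.06838452 0.15377986] yaw 80.08873050193901 [-0.1257042   0.4840973  -1.02669028] [ 0.10634073  0.04651651 -0.03445383] 5.106015349141691 15.59478093034505 30.00029898248613
```

Only the cap's weight shows, about 1 N, so it lifts freely.

step_arm:
  series:
    - [[0,0,-6,0,0],[0,0,-6,0,0],[0,0,-6,0,0],[0,0,-6,0,0],[0,0,-6,0,0],[0,0,-6,0,0],[0,0,-6,0,0],[0,0,-6,0,0]]

```text
time: 9.32
tool_pos: [0.5896, 0.0683, 0.2024]
tcp_rot: [[0.172, 0.985, 0.0], [0.985, -0.172, 0.0], [0.0, 0.0, -1.0]]
wrist_force: [0.3, -0.6, -1.9]
grip_width: 0.181
gripper_force: 30.0
```

step_arm:
  series:
    - [[0,0,-10,0,0],[0,0,-12,0,0],[0,0,-10,0,0],[0,0,-8,0,0],[0,0,-4,0,0],[0,0,0,0,0],[0,0,0,0,0],[0,0,0,0,0]]

```text
time: 9.98
tool_pos: [0.5893, 0.0683, 0.2451]
tcp_rot: [[0.172, 0.985, -0.001], [0.985, -0.172, 0.0], [-0.0, -0.001, -1.0]]
wrist_force: [-0.2, -0.7, -1.9]
grip_width: 0.179
gripper_force: 30.0
```

step_arm:
  series:
    - [[0,0,0,0,0],[0,0,0,0,0],[0,0,0,0,0],[0,0,0,0,0],[0,0,0,0,0],[0,0,0,0,0],[0,0,0,0,0],[0,0,0,0,0]]

```text
time: 10.65
tool_pos: [0.5896, 0.0683, 0.2458]
tcp_rot: [[0.172, 0.985, 0.0], [0.985, -0.172, 0.0], [0.0, 0.0, -1.0]]
wrist_force: [-0.0, 0.1, -1.3]
grip_width: 0.183
gripper_force: 30.0
```

```bash
python3 st.py
python3 - <<'E'
from h import *
d=snapshot("side");c=d["color"][90:290,220:460]
cv2.imwrite("pics/s4.png",cv2.resize(c,None,fx=3,fy=3,interpolation=cv2.INTER_CUBIC)[:,:,::-1])
print((project(d,[[.5895,.0684,.23],[.5895,.0684,.13]])-[220,90])*3)
E
```

```text
10.65 [0.58956093 0.06831946 0.24576073] yaw 80.08521150689613 [-0.04254969  0.08085862 -1.32149651] [-0.03319477 -0.08029835  0.00486979] 5.105959108109276 16.100647209858582 29.99993707984686
[[295.8262988  279.07843951]
 [296.71188571 365.99431162]]
```

View pics/s4.png

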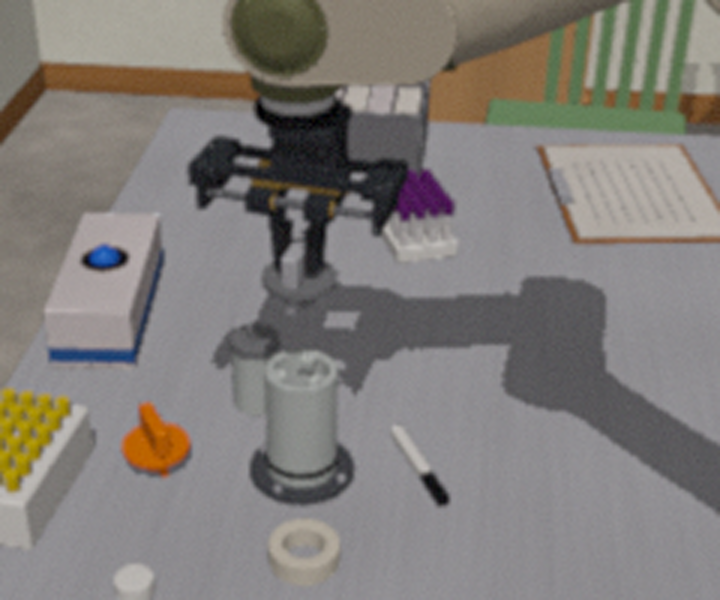

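The picture shows the cap level in the gripper at crop (298,280). It is about 10 cm above the open mouth at (300,366), and the neighbouring things look undisturbed.

```bash
python3 -c "
from rig import *
print(hand_in())"
```

```text
the job is handed in; nothing more can be done
None
```

The cap came off with a counter-clockwise turn of about 55°. I handed the job in with the cap held level and still, about 10 cm above the open mouth, at 10.65 s on the robot's clock; the other things looked undisturbed.

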